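Exercise the two spring corners of a microscope tilt stage

ROBOT

A 7-joint arm with a two-finger parallel gripper is mounted at the origin on the work surface. World frame = base frame: x ahead of the robot, y to its left, z up, the work surface at z = 0. Lengths are in m, angles in rad, forces in N, time in s.
With the tool pointing down it reaches from about 0.4 to 0.875 m from the base axis. Payload 19.3 kg.
Tool frame: the origin (TCP) lies at the very end of the fingers, on their centre line; the grasp point (between the pads) lies 19 mm behind it (bot.grasp_offset is the distance from the TCP to the grasp point, in m); z points along the fingers, x is the direction in which the jaws open and shut, and the axes are right-handed (so a half turn about z gives the same grasp; the last joint's range is limited). The gripper opens to 85 mm and grips with 20 to 120 N. Pads are 22 mm wide; open, the fingers measure 114 mm over their backs; the gripper's body (76 mm by 85 mm) begins 54 mm behind the grasp point. The pads swing forward as they close: fully open they stand 13 mm farther back than shut.
Start: joints at [1.113, 0.521, -0.036, 1.599, 0.021, 1.021, -0.113], TCP at [0.236, -0.579, 0.231] pointing down, gripper open.
Joint ranges: [-2.91, 2.91], [-0.3, 2.13], [-1.5, 1.42], [0.17, 2.43], [-1.26, 4.41], [0.16, 1.93], [-2.52, 2.52]. Speed limits (rad/s): [1.89, 1.89, 2.39, 2.39, 3.01, 3.01, 3.01].

INTERFACE

Orientations are given as [roll, pitch, yaw] about the fixed x, y, z axes, in that order (R = Rz(yaw) Ry(pitch) Rx(roll)).
In Python, from workcell import status, grab_frame, calibration, job, regions_of, mark_of, bot gives the robot as it stands.
- The arm moves only by the tool carry_out, never from a script. Its argument "deltas" is one flat list of numbers, 5 for each row, row after row: the opening, from -1 (shut) to 1 (fully open), then the shift along the tool's x, y, z in cm, then the turn about the tool's z in degrees. A call has 1 to 20 rows; each row shifts and turns the commanded pose from where the row before left it, along the tool's axes as they then stand; what a row does not reach is not made up. A row lasts 1/12 s, in which the tool goes at most 41.7 mm and 7.16 degrees, less where a joint would pass 70% of its speed; a pose out of reach is approached as far as the arm can. A call with a gripper value outside its range is refused whole. The fingers move at their own pace and stop on an object; "newtons" is the grip in N (left out, the last holds). Time passes only in rows, so rows that do not move let the fingers close. It gives the time, the measured TCP pose, the force and the opening at its end, in the units of the state.
- status.observe(): the state, without advancing time (a new reading comes with each control period).
- grab_frame(name): name is "side" or "top" or "wrist"; returns the picture (400x640x3 uint8, red, green, blue); there is no depth.
- calibration(name): a dict with "fov_y" (degrees; the focal length in pixels is half the picture's height over the tangent of half this angle, whatever the lens; pixels are square), "cx", "cy" (the principal point, pixels), "R" (3x3) and "t" (3): a world point X has camera coordinates R X + t. Camera axes: x right, y down, z forward; pixel columns grow to the right and rows downward; lengths in m; the calibration is good to about 2 mm. A picture is of the moment at which its call begins: read the wrist's pose just before it. calibration takes no time and is no camera call; for the wrist camera it gives the pose at the moment of the call.
- job.job_done(): hands the job in, once; it reports no verdict.
Trained networks look in the newest picture that a camera, given by its name, has taken for a name from the list of things; names that differ only in an ending like _2 or _b are one class to them, and where a whole thing is asked for, a point or a joint stands for the part that bears it (a point fixed in the world has none). Each returns a list of dicts, best first, with "p" (0 to 1); they miss things now and then, are a little off and sometimes report something else, mostly with a low value. They report only what shows in the picture. A call takes as long as a camera call.
- regions_of(camera, target): "region" (400x640 bool, what is visible of it) and "xy" ([column, row] in pixels, amid what is visible of it).
- mark_of(camera, target): "xy" ([column, row] in pixels: a listed point, or the origin of a listed thing).
The state is a dict: "clock": time; "qpos": joint angles; "qd": joint speeds; "joint_efforts": joint torques, N m; "position": TCP position; "tool_rot": TCP orientation; "force": force on the tool from outside, world axes, zero at the start; "moment": the same for the moment, N m; "grip_width": finger opening in m.
Only numpy, scipy, OpenCV 4.12 (cv2) and the standard library are available. Lean on these libraries where they do the work, as an engineer would, in place of code of your own. Each camera call takes 0.05 s, during which the arm holds its last target.

TASK

Check the springs of the tilt stage on the bench: with a fingertip, gently press the corner with the round pad down until its pointer is level with the nose of the brass index on its scale post, hold it there for about a second without going past it, and let it spring back up. Then do the same with the corner with the square pad. Press one corner at a time, do not lift or shift the stage or move the brass indexes, leave everything else on the bench as it stands, and finish clear of it all.

Things in the scene. Friction and masses are not known exactly. Their poses are not given: they have to be found in the camera images.
- stage: tilt stage, 2.4 kg, standing loose: grey base 170 x 170 x 12 mm with two tongues bearing the scale posts, 140 mm out. Origin: middle of its underside, z up; turned differently each time. Above it a level square aluminium plate, 140 x 140 x 8 mm, mid-height 75 mm, pivoting on a ball at (-50, -50, 75) mm. From the pivot the round pad lies along +x, the square pad along +y. The unpadded fourth corner moves both.
- round_corner (a joint): tilt of the plate, rad, as the round-pad corner goes down: 0 = at rest against its stop, 0.30 = lower stop. A spring pushes it back up: pushing down on the pad takes about 2 N to start and 5 to 8 N at the mark (0.11 to 0.21 rad). The pad sinks about 100 mm x sin(tilt), the pointer's end 155 mm x sin(tilt).
- square_corner (a joint): the same for the square-pad corner, same spring and lengths
- round_pad (a point): point: middle of the top face of the round black rubber pad, 32 mm across, 100 mm from the pivot; 83 mm above the bench at rest; the place to press
- square_pad (a point): point: middle of the top face of the square black rubber pad, 30 mm wide, 100 mm from the pivot; 83 mm above the bench at rest; the place to press
- round_pointer (a point): point: end of the steel pointer (4 mm wide, 3 mm thick) beyond the round pad, 155 mm from the pivot, 75 mm above the bench at rest; goes down with the corner
- square_pointer (a point): point: end of the like pointer beyond the square pad
- round_mark (a point): point: end of the slim nose (3 mm thick, its mid-height) of the brass index on the round corner's scale post: the mark the round pointer must come level with. 43 to 58 mm above the bench, set differently each time; 2 to 6 mm further out than the pointer's end. The post, 10 x 16 mm, stands behind it, top 104 mm above the bench.
- square_mark (a point): point: end of the slim nose (3 mm thick, its mid-height) of the brass index on the square corner's scale post: the mark the square pointer must come level with. 43 to 58 mm above the bench, set differently each time; 2 to 6 mm further out than the pointer's end. The post, 10 x 16 mm, stands behind it, top 104 mm above the bench.
- vial: bystander: capped sample vial, 26 mm across and 62 mm tall, upright near the stage; origin at its underside
- objective: bystander: steel microscope objective, 30 mm across, 46 mm tall, upright near the stage; origin at its underside
- slide_box: bystander: flat white slide box, 87 x 36 x 29 mm, near the stage; origin at its underside
- rack_vial1: bystander: vial standing in the white foam rack at the left of the bench
- rack_vial2: bystander: second vial in that rack
- reagent: bystander: bottle, 64 mm across, 130 mm tall, at the left; origin at its underside
- screwdriver: bystander: screwdriver, 170 mm long, lying to the right of the stage

How it is judged:
On the way, in this order (a step that is already met when the one before it is completed fails the run):
1. the round-pad corner is pressed by the fingers with its pointer within 4 mm of the index, held 0.8 s, the square-pad corner up (z of round_pointer in the frame of round_mark between -0.004 and 0.004 m and contact force between the fingers and stage above 0.3 N and value of joint square_corner below 0.04 rad), for 0.8 s.
2. the round-pad corner is let go and back up (value of joint round_corner below 0.02 rad and value of joint square_corner below 0.04 rad), for 0.1 s.
3. the square-pad corner is pressed by the fingers with its pointer within 4 mm of the index, held 0.8 s, the round-pad corner up (z of square_pointer in the frame of square_mark between -0.004 and 0.004 m and contact force between the fingers and stage above 0.3 N and value of joint round_corner below 0.04 rad), for 0.8 s.
At the end, for the whole second after the job is handed in: both corners back up (under 0.02 rad), after each in turn (round pad first) was held with its pointer within 4 mm of its index for 0.8 s; the stage flat and within 10 mm of its start, the indexes within 12 mm, the other things within 30 mm (value of joint each of round_corner, square_corner below 0.02 rad and linear speed of stage below 0.02 m/s and angle between stage's own z axis and vertical below 0.03 rad and distance of stage from where it was at the start of the episode below 0.01 m and distance of each of round_mark, square_mark from where it was at the start of the episode below 0.012 m and distance of each of vial, objective, slide_box, rack_vial1, rack_vial2, reagent, screwdriver from where it was at the start of the episode below 0.03 m); the robot touches nothing.
It fails at once if a pointer is pushed more than 9 mm past its index (z of round_pointer in the frame of round_mark below -0.009 m or z of square_pointer in the frame of square_mark below -0.009 m).
It fails at once if both corners are pressed down together (value of joint each of round_corner, square_corner above 0.08 rad).
It fails at once if the stage is lifted, tipped or shifted by more than 10 mm, or a brass index moved more than 12 mm (height (world z) of stage above 0.006 m or angle between stage's own z axis and vertical above 0.06 rad or distance of stage from where it was at the start of the episode above 0.01 m or distance of any of round_mark, square_mark from where it was at the start of the episode above 0.012 m).
It fails at once if the stage is pushed roughly, over 30 N (contact force between any of the fingers, the arm and stage above 30 N).
It fails at once if another thing is moved over 30 mm (distance of any of vial, objective, slide_box, rack_vial1, rack_vial2, reagent, screwdriver from where it was at the start of the episode above 0.03 m).
It also fails if it takes over 48 s, if anything falls off the work surface, if the arm or the gripper's body presses on something with over 40 N, if the wrist force passes 120 N, or if a joint passes its speed limit or range.

## Working session

There is one attempt and no reset: what is moved stays moved. The work goes in short steps, Python scripts to look and compute and a tool call to move; the robot and the scene stay as the last step left them, time stands still between calls to the robot, and variables do not carry over. Pictures are saved under pics/ and viewed, and the job is handed in when it is done.

Besides the shell and the picture viewer there is one more tool, called after ">>>" as name(argument=value, ...) on one line, values as JSON. carry_out: Moves the arm, as the interface text tells. Its arguments: {"type":"object","properties":{"deltas":{"type":"array","items":{"type":"number"}},"newtons":{"type":"number"}},"required":["deltas"]}

```bash
mkdir -p pics; ls; cat > h.py <<'E'
import numpy as np, cv2
from workcell import status, grab_frame, calibration, job, regions_of, mark_of, bot
def save(n,name):
    im=grab_frame(n); cv2.imwrite(f'pics/{name}.png',im[:,:,::-1]); return im
def f(c): return 200/np.tan(np.radians(c['fov_y'])/2)
def proj(c,X):
    p=np.asarray(c['R'])@np.asarray(X)+np.asarray(c['t']); return np.array([c['cx']+f(c)*p[0]/p[2],c['cy']+f(c)*p[1]/p[2]])
def ray(c,xy):
    R=np.asarray(c['R']);o=-R.T@np.asarray(c['t'])
    d=R.T@np.array([(xy[0]-c['cx'])/f(c),(xy[1]-c['cy'])/f(c),1]);return o,d/np.linalg.norm(d)
def atz(c,xy,z):
    o,d=ray(c,xy);return o+d*(z-o[2])/d[2]
def tri(obs):
    A=np.zeros((3,3));b=np.zeros(3)
    for c,xy in obs:
        o,d=ray(c,xy);P=np.eye(3)-np.outer(d,d);A+=P;b+=P@o
    X=np.linalg.solve(A,b);return X
E
python3 - <<'E'
from h import *
print(status.observe())
for n in ['side','top','wrist']:
    save(n,n+'0'); c=calibration(n); print(n,{k:np.round(v,4).tolist() if not isinstance(v,str) else v for k,v in c.items()})
E
```

```text
pics
{'clock': 0.0, 'qpos': array([ 1.11284689,  0.52202031, -0.03634643,  1.5999915 ,  0.02123622,
        1.02112203, -0.11278687]), 'qd': array([-0.00255233,  0.00116352, -0.00024263,  0.00077912,  0.00182147,
       -0.00125593, -0.00116115]), 'joint_efforts': array([-6.32136616e-04, -9.27068567e+01,  1.97963633e+00, -3.69920182e+01,
        1.78308453e-02,  8.13903665e-03,  2.29773013e-05]), 'position': array([ 0.23615444, -0.57830159,  0.23072752]), 'tool_rot': array([ 3.14148821e+00,  1.15037511e-03, -1.18300865e+00]), 'force': array([0.27837363, 0.42095592, 0.20869662]), 'moment': array([-0.03661325,  0.05224184, -0.00289338]), 'grip_width': 0.08569157147281563}
side {'fov_y': 56.1541, 'cx': 321.4231, 'cy': 200.4097, 'R': [[-0.9008, -0.4343, 0.0054], [-0.3262, 0.6682, -0.6686], [0.2867, -0.6041, -0.7436]], 't': [0.5036, 0.1987, 0.9577]}
top {'fov_y': 48.2818, 'cx': 322.0063, 'cy': 200.8177, 'R': [[-0.0255, -0.9995, 0.0167], [-0.9934, 0.0234, -0.112], [0.1115, -0.0195, -0.9936]], 't': [0.0695, 0.5703, 1.2201]}
wrist {'fov_y': 64.3049, 'cx': 316.0499, 'cy': 197.8196, 'R': [[0.3771, -0.9262, -0.0011], [-0.8875, -0.3617, 0.2853], [-0.2647, -0.1066, -0.9584]], 't': [-0.624, -0.0366, 0.3801]}
```

View pics/side0.png

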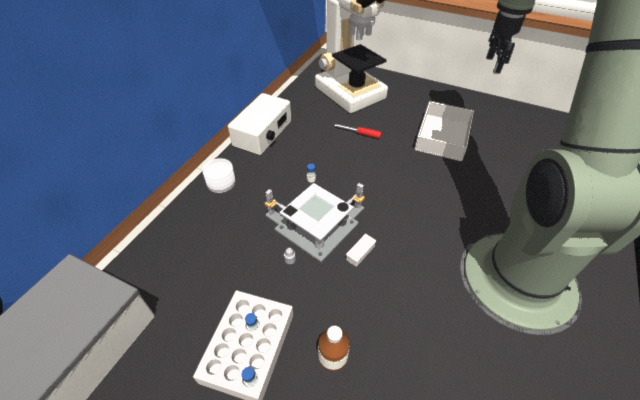

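View pics/top0.png

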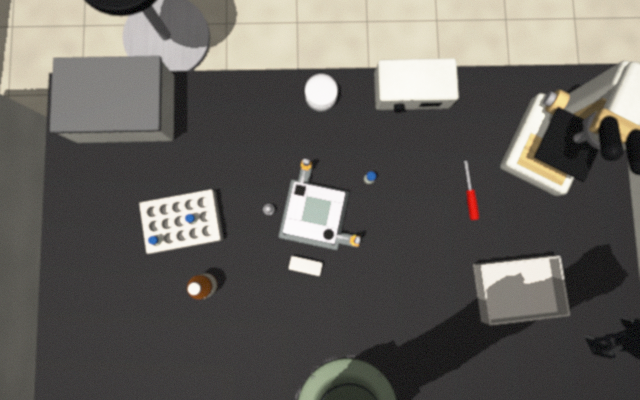

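```bash
python3 - <<'E'
from h import *
for t in ['stage','round_pad','square_pad','round_pointer','square_pointer','round_mark','square_mark','vial','objective','slide_box']:
    for n in ['side','top']:
        c=calibration(n)
        print(t,n,[(np.round(m['xy'],1).tolist(),round(float(m['p']),2)) for m in mark_of(n,t)[:3]])
E
```

```text
stage side [([316.5, 222.9], 0.85), ([291.8, 262.4], 0.15)]
stage top [([313.8, 215.6], 0.82)]
round_pad side [([343.0, 205.3], 0.6)]
round_pad top [([330.3, 231.0], 0.94)]
square_pad side [([289.6, 209.2], 0.84), ([251.5, 327.4], 0.59)]
square_pad top [([297.4, 192.6], 0.72)]
round_pointer side [([352.8, 194.4], 0.93)]
round_pointer top [([350.9, 236.8], 0.67), ([267.4, 213.8], 0.57)]
square_pointer side [([273.2, 199.9], 0.79)]
square_pointer top [([303.7, 171.5], 0.95), ([205.2, 284.8], 0.34)]
round_mark side [([275.7, 205.0], 0.61), ([352.1, 199.4], 0.48)]
round_mark top [([347.6, 241.0], 0.53)]
square_mark side [([273.7, 205.0], 0.6)]
square_mark top [([306.4, 168.9], 0.62)]
vial side [([311.3, 178.6], 0.49), ([358.8, 252.7], 0.37), ([273.6, 205.8], 0.24)]
vial top [([367.9, 179.1], 0.65)]
objective side [([290.0, 259.9], 0.51)]
objective top [([268.9, 211.9], 0.67), ([304.7, 265.1], 0.45)]
slide_box side [([358.0, 253.6], 0.97)]
slide_box top [([302.3, 264.6], 0.67)]
```

The side view shows the stage near (316,215), with the round pad at (343,206) and the square pad at (290,210). In the top view the round pad is at (329,235) and the square pad at (299,190), so the pivot is the bottom-left corner. I'll fit the pose next.

```bash
cat > fit.py <<'E'
from h import *
from scipy.optimize import least_squares
def S2W(p,s):
    x,y,a=p; c,n=np.cos(a),np.sin(a); return np.array([x+c*s[0]-n*s[1],y+n*s[0]+c*s[1],s[2]])
L={'round_pad':(.05,-.05,.083),'square_pad':(-.05,.05,.083),'round_pointer':(.105,-.05,.075),'square_pointer':(-.05,.105,.075),'stage':(0,0,0)}
E
python3 - <<'E'
from fit import *
obs=[]
for n,d in {'side':{'round_pad':(343,205.8),'square_pad':(290,210),'round_pointer':(352.8,194.4),'square_pointer':(273.2,199.9),'stage':(316.5,222.9)},
 'top':{'round_pad':(330,233),'square_pad':(298.4,191),'round_pointer':(350.9,236.8),'square_pointer':(303.7,171.5),'stage':(313.8,215.6)}}.items():
    c=calibration(n)
    for k,v in d.items(): obs.append((c,L[k],v,k,n))
fun=lambda p:np.concatenate([proj(c,S2W(p,s))-v for c,s,v,_,_ in obs])
r=least_squares(fun,[.55,0,-1.4],loss='soft_l1')
print(r.x, np.degrees(r.x[2]))
for o in obs: print(o[3],o[4],proj(o[0],S2W(r.x,o[1]))-o[2])
for k in L: print(k,S2W(r.x,L[k]).round(4))
for n in ['vial','objective','slide_box']: 
    c=calibration('top'); 
    print(n,atz(c,{'vial':(368,179),'objective':(268.9,212),'slide_box':(302.5,265)}[n],0))
E
```

```text
[ 0.53731247  0.07650726 -1.76235232] -100.97534976233176
round_pad side [-0.50535743 -1.053539  ]
square_pad side [0.15150182 0.31754547]
round_pointer side [0.74334857 0.41195984]
square_pointer side [1.64683781 3.09983105]
stage side [0.13366957 3.72868369]
round_pad top [0.17175091 0.16883632]
square_pad top [ 1.2151499  -0.68874112]
round_pointer top [-0.63052074 -0.1059011 ]
square_pointer top [-0.53664044 -0.51258993]
stage top [ 0.99925633 -1.41668359]
round_pad [0.4787 0.0369 0.083 ]
square_pad [0.5959 0.1161 0.083 ]
round_pointer [ 0.4682 -0.0171  0.075 ]
square_pointer [0.6499 0.1056 0.075 ]
stage [0.5373 0.0765 0.    ]
vial [ 0.63577652 -0.07993921  0.        ]
objective [0.54674219 0.20765052 0.        ]
slide_box [0.39408217 0.11468029 0.        ]
```

View pics/wrist0.png

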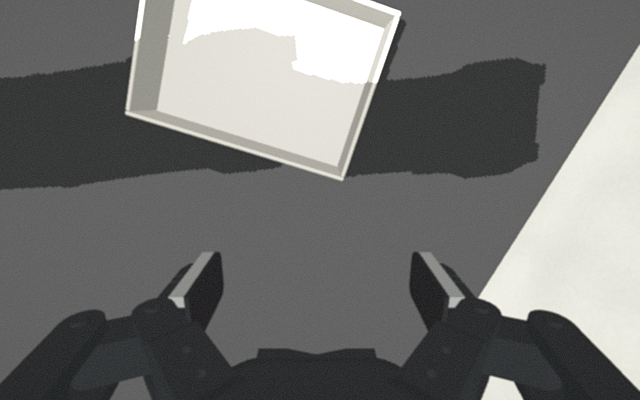

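The stage is at about (0.537, 0.077) with yaw about -101°. I'll shut the gripper and move to a viewpoint at the far right that should show both posts from the side.

>>> carry_out(deltas=[-1,-1.6,-3.1,0.4,0,-1,-1.6,-3.1,0.4,0,-1,-1.6,-3.1,0.4,0,-1,-1.6,-3.1,0.4,0,-1,-1.6,-3.1,0.4,0,-1,-1.6,-3.1,0.4,0,-1,-1.6,-3.1,0.4,0,-1,-1.6,-3.1,0.4,0,-1,-1.6,-3.1,0.4,0,-1,-1.6,-3.1,0.4,0,-1,-1.6,-3.1,0.4,0,-1,-1.6,-3.1,0.4,0,-1,-1.6,-3.1,0.4,0,-1,-1.6,-3.1,0.4,0,-1,-1.6,-3.1,0.4,0,-1,-1.6,-3.1,0.4,0,-1,0,0,0.3,-5,-1,0,0,0.3,-5,-1,0,0,0,-5,-1,0,0,0,0])

```text
clock: 2.82
position: [0.5987, -0.154, 0.161]
tool_rot: [3.141, 0.0, -0.917]
force: [0.2, -0.7, 0.1]
grip_width: -0.0001
```

```bash
python3 - <<'E'
from h import *
s=status.observe();print(s['clock'],s['position'],s['tool_rot'],s['grip_width'])
save('wrist','w1')
c=calibration('wrist')
import pickle;pickle.dump(c,open('c1.pkl','wb'))
print(-np.asarray(c['R']).T@np.asarray(c['t']))
for t in ['round_pad','square_pad','round_pointer','square_pointer','round_mark','square_mark']:
        print(t,[(np.round(m['xy'],1).tolist(),round(float(m['p']),2)) for m in mark_of('wrist',t)[:3]])
E
```

```text
2.8167 [ 0.59865466 -0.15395802  0.16100447] [ 3.14138632e+00  4.17219099e-04 -9.16556294e-01] -5.452520854581033e-05
[ 0.65651203 -0.11001567  0.30444238]
round_pad []
square_pad []
round_pointer [([65.7, 228.9], 0.65)]
square_pointer []
round_mark [([90.1, 226.7], 0.9)]
square_mark []
```

View pics/w1.png

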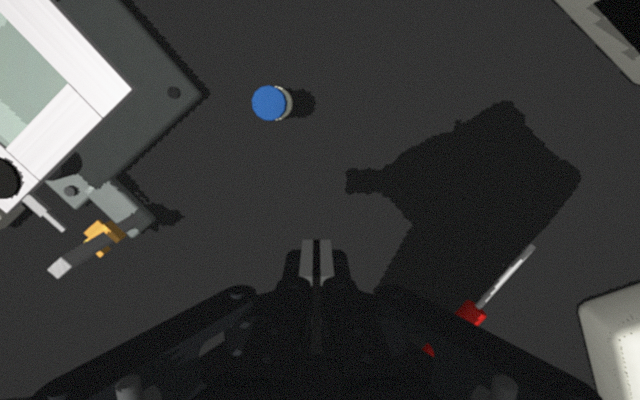

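The wrist view shows the round pointer ending near (65,231) and its brass index near (95,232). The square post is out of view at the upper left. I'll zoom in here.

```bash
python3 - <<'E'
import cv2
im=cv2.imread('pics/w1.png')[165:285,0:180]
cv2.imwrite('pics/w1z.png',cv2.resize(im,None,fx=4.4,fy=4.4,interpolation=cv2.INTER_CUBIC))
E
```

```text
(no output)
```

View pics/w1z.png

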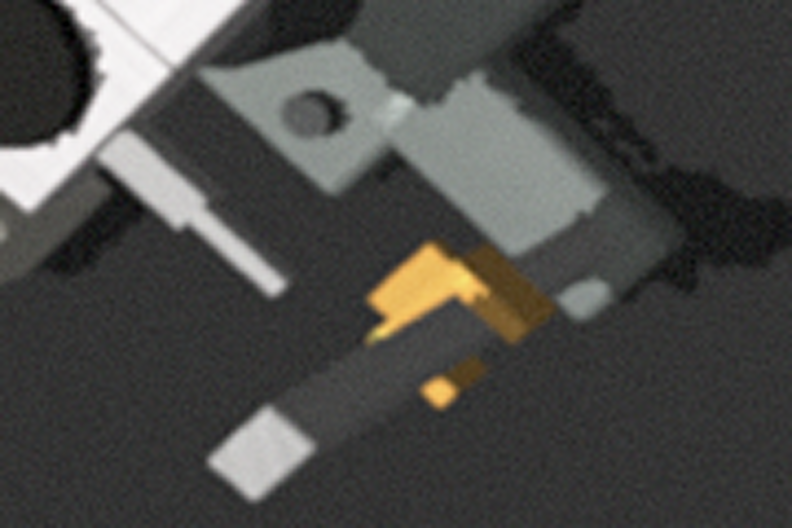

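I need a closer view from the side, so I'll move in and turn so the round pointer lies across the view.

>>> carry_out(deltas=[-1,-2.4,-2.1,2,0,-1,-2.4,-2.1,2,0,-1,-2.3,-2.0,2,0,-1,0,0,0,-7,-1,0,0,0,-7,-1,0,0,0,-7,-1,0,0,0,-7,-1,0,0,0,-7,-1,0,0,0,-7,-1,0,0,0,0,-1,0,0,0,0])

```text
clock: 4.08
position: [0.6051, -0.0602, 0.1013]
tool_rot: [-3.141, 0.0, -0.193]
force: [-0.4, 0.7, -0.1]
grip_width: 0.0003
```

```bash
cat > look.py <<'E'
from h import *
import sys,pickle
s=status.observe();print(s['clock'],s['position'],s['tool_rot'],s['force'])
n=sys.argv[1]; c=calibration('wrist'); save('wrist',n); pickle.dump(c,open(n+'.pkl','wb'))
for t in sys.argv[2:]:
    print(t,[(np.round(m['xy'],1).tolist(),round(float(m['p']),2)) for m in mark_of('wrist',t)[:3]])
E
python3 look.py w2 round_pointer round_mark round_pad
```

```text
4.0833 [ 0.60511137 -0.06021667  0.10129905] [-3.14130024e+00  4.97940602e-05 -1.92991329e-01] [-0.39669922  0.70289453 -0.11219152]
round_pointer [([50.6, 202.7], 0.56)]
round_mark [([78.7, 203.5], 0.8)]
round_pad [([14.8, 102.7], 0.9)]
```

View pics/w2.png

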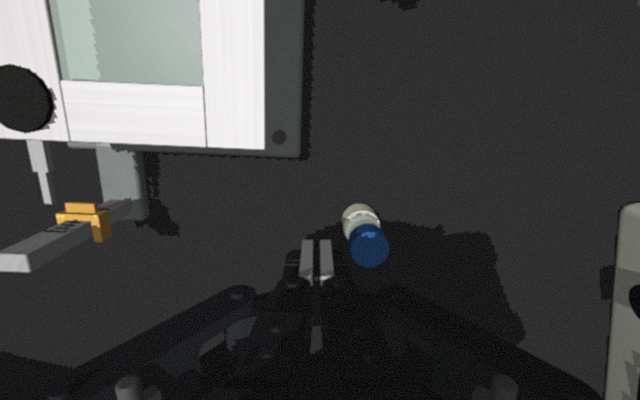

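```bash
python3 - <<'E'
import cv2
im=cv2.imread('pics/w2.png')[130:280,0:170]
cv2.imwrite('pics/w2z.png',cv2.resize(im,None,fx=4,fy=4,interpolation=cv2.INTER_CUBIC))
E
```

```text
(no output)
```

View pics/w2z.png

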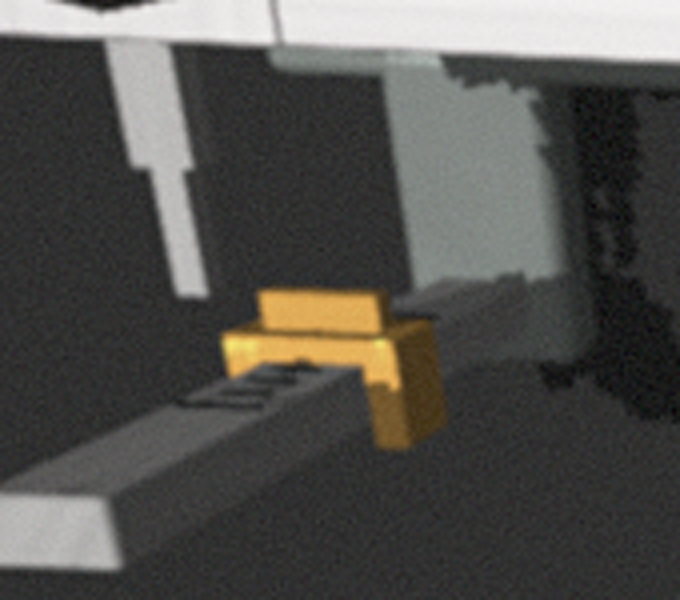

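>>> carry_out(deltas=[-1,0,0,0,7,-1,0,0,0,7,-1,0,0,0,7,-1,0,0,0,7,-1,0,0,0,7,-1,0,0,0,7,-1,0,0,0,7,-1,0,0,0,7,-1,0,0,0,7,-1,0,0,0,7,-1,0,0,0,7,-1,0,0,0,7,-1,0,0,0,6,-1,0,0,0,0,-1,0,0,0,0])

```text
clock: 5.53
position: [0.6052, -0.0596, 0.1014]
tool_rot: [-3.141, -0.0, -1.756]
force: [-0.4, 0.6, 0.1]
grip_width: 0.0006
```

```bash
python3 look.py w3 square_pointer square_mark square_pad round_pad; python3 - <<'E'
import cv2
im=cv2.imread('pics/w3.png')[130:280,0:170]
cv2.imwrite('pics/w3z.png',cv2.resize(im,None,fx=4,fy=4,interpolation=cv2.INTER_CUBIC))
E
```

```text
5.5333 [ 0.60521589 -0.05962699  0.10137754] [-3.14141331e+00 -2.48408151e-04 -1.75616519e+00] [-0.42339589  0.61628439  0.14117939]
square_pointer [([16.1, 209.1], 0.71)]
square_mark [([40.3, 187.8], 0.95)]
square_pad [([26.0, 305.4], 0.75)]
round_pad []
```

View pics/w3.png

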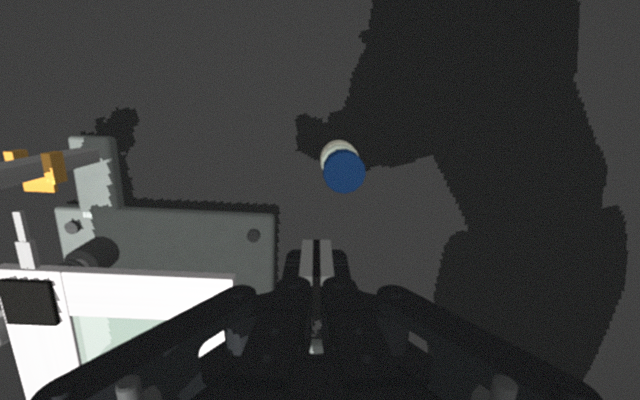

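View pics/w3z.png

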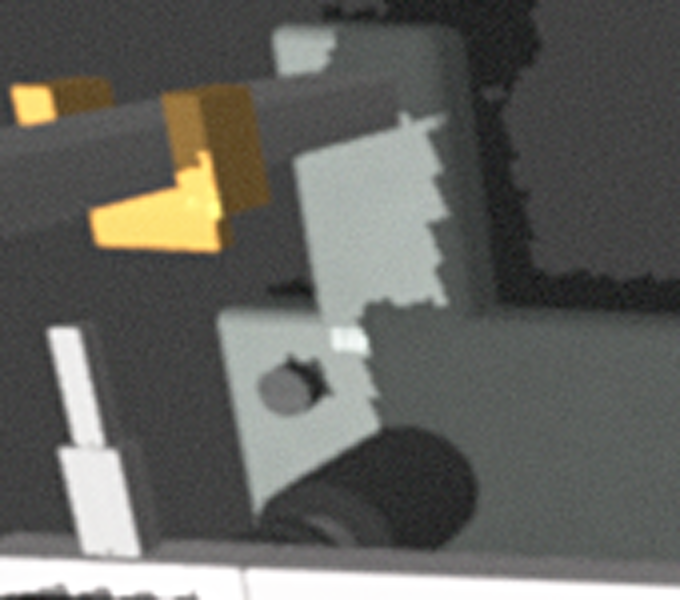

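```bash
cat > fit2.py <<'E'
from fit import *
import pickle
C={n:pickle.load(open(f,'rb')) for n,f in [('w1','c1.pkl'),('w2','w2.pkl'),('w3','w3.pkl')]}
RPt=(.105,-.05,.0765);SPt=(-.05,.105,.0765)
obs=[('w2',RPt,(48,204)),('w2',L['round_pad'],(19.5,98)),('w1',RPt,(63.6,230.2)),('w3',SPt,(16.5,211.5)),('w3',L['square_pad'],(28.5,302)),('w3',(.07,.07,.079),(233,272)),('w2',(.07,.07,.079),(264,147))]
fun=lambda p:np.concatenate([proj(C[c],S2W(p,s))-v for c,s,v in obs])
r=least_squares(fun,[.537,.076,-1.76],loss='soft_l1')
print(r.x);print(fun(r.x).reshape(-1,2).round(1))
for k in L: print(k,S2W(r.x,L[k]).round(4))
p=r.x
def nose(cn,xy,ptr,pxy,which):
    # correct pixel by local offset seen at pointer
    xy=np.array(xy)+proj(C[cn],S2W(p,ptr))-pxy
    g=lambda q: proj(C[cn],S2W(p,(q[0],-.05,q[1]) if which=='r' else (-.05,q[0],q[1])))-xy
    s=least_squares(g,[.108,.05]);return s.x,s.cost
print(nose('w2',(80.5,202.5),RPt,(48,204),'r'))
print(nose('w3',(39.5,192),SPt,(16.5,211.5),'s'))
print(nose('w2',(80.5,202.5),RPt,proj(C['w2'],S2W(p,RPt)),'r'))
print(nose('w3',(39.5,192),SPt,proj(C['w3'],S2W(p,SPt)),'s'))
E
python3 fit2.py
```

```text
[ 0.53719269  0.07839542 -1.80920027]
[[ 1.  -1.4]
 [-3.3  0.4]
 [ 0.5  0.8]
 [ 0.1 -1. ]
 [-1.7  0.6]
 [-0.5  6.3]
 [ 1.4  2.5]]
round_pad [0.4768 0.0416 0.083 ]
square_pad [0.5976 0.1152 0.083 ]
round_pointer [ 0.4638 -0.0118  0.075 ]
square_pointer [0.651  0.1022 0.075 ]
stage [0.5372 0.0784 0.    ]
(array([0.11151765, 0.05256997]), np.float64(1.454028420503369e-26))
(array([0.1116303 , 0.05953639]), np.float64(3.27156394613258e-26))
(array([0.11212556, 0.05364083]), np.float64(3.27156394613258e-25))
(array([0.11108308, 0.05972158]), np.float64(4.0389678347315804e-28))
```

>>> carry_out(deltas=[-1,-1.5,2.9,0,0,-1,-1.5,2.9,0,0,-1,-1.5,2.9,0,0,-1,-1.5,2.9,0,0,-1,-1.5,2.9,0,0,-1,0,0,0,2,-1,0,0,0,0,-1,0,0,0,0])

```text
clock: 6.45
position: [0.4773, 0.0406, 0.1015]
tool_rot: [-3.141, 0.0, -1.792]
force: [0.6, 0.0, 0.2]
grip_width: -0.0003
```

```bash
python3 look.py w4 round_pointer round_mark round_pad; python3 - <<'E'
from h import *
im=save('side','s4')
cv2.imwrite('pics/s4z.png',cv2.resize(im[165:265,240:400,::-1],None,fx=5,fy=5,interpolation=cv2.INTER_CUBIC))
E
```

```text
6.45 [0.47732302 0.04063007 0.10154995] [-3.14076440e+00  1.33415572e-04 -1.79242887e+00] [0.55782283 0.00544903 0.2241258 ]
round_pointer [([412.6, 237.2], 0.93)]
round_mark [([412.9, 225.1], 0.86)]
round_pad [([314.4, 241.9], 0.97)]
```

View pics/w4.png

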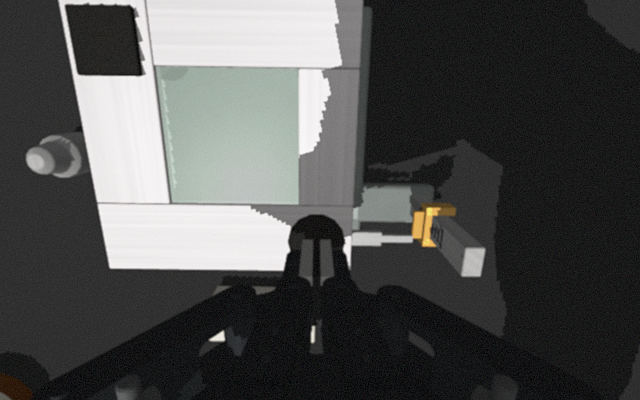

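View pics/s4z.png

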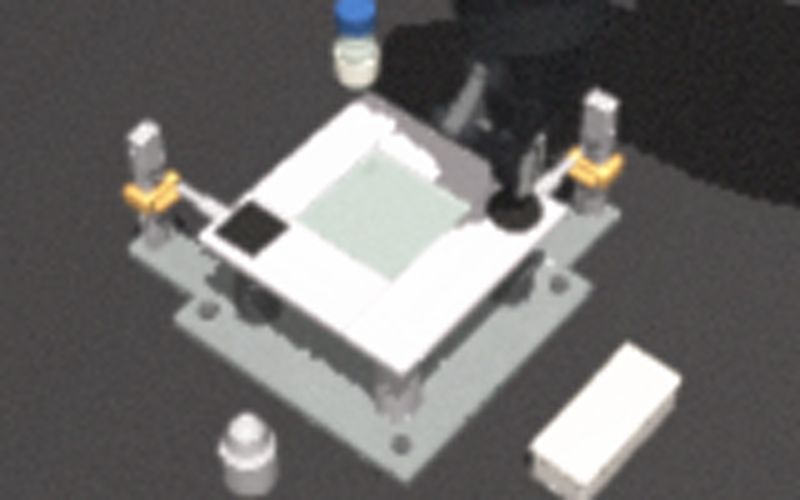

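The fingers hang over the round pad, whose centre is near (317,243). The pointer ends at (413,238), next to the brass nose at (415,225).

```bash
python3 - <<'E'
from h import *
im=cv2.imread('pics/w4.png')[170:290,270:500]
cv2.imwrite('pics/w4z.png',cv2.resize(im,None,fx=3.4,fy=3.4,interpolation=cv2.INTER_CUBIC))
import pickle
c=pickle.load(open('w4.pkl','rb'))
print(proj(c,[.4773,.0406,.1015]))
o=np.array(atz(c,(317,243),.083));print('pad',o,'ptr',atz(c,(413,238),.0765))
E
```

```text
[317.01583867 255.44777794]
pad [0.47559179 0.04095016 0.083     ] ptr [ 0.46358565 -0.01277862  0.0765    ]
```

View pics/w4z.png

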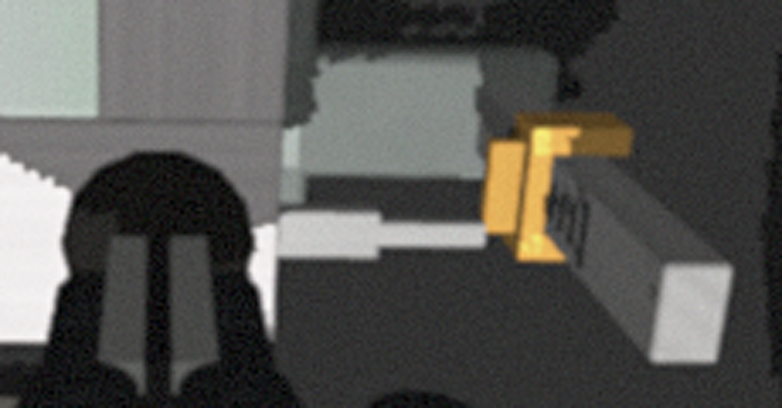

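```bash
cat > fit3.py <<'E'
from fit import *
import pickle
C={n:pickle.load(open(f,'rb')) for n,f in [('w1','c1.pkl'),('w2','w2.pkl'),('w3','w3.pkl'),('w4','w4.pkl')]}
RPt=(.105,-.05,.0765);SPt=(-.05,.105,.0765)
obs=[('w2',RPt,(48,204)),('w2',L['round_pad'],(19.5,98)),('w1',RPt,(63.6,230.2)),('w3',SPt,(16.5,211.5)),('w3',L['square_pad'],(28.5,302)),
('w4',RPt,(413.3,239)),('w4',L['round_pad'],(317,243)),('w4',L['square_pad'],(104.5,40.5)),('w4',(-.07,-.07,.079),(109,268))]
fun=lambda p:np.concatenate([proj(C[c],S2W(p,s))-v for c,s,v in obs])
r=least_squares(fun,[.537,.076,-1.76],loss='soft_l1')
p=r.x
if __name__=='__main__':
    print(r.x);print(fun(r.x).reshape(-1,2).round(1))
    for k in L: print(k,S2W(r.x,L[k]).round(4))
    off=proj(C['w4'],S2W(p,RPt))-(413.3,239)
    for x in (.107,.109,.111):
      for z in (.05,.052,.054,.056):
        print(x,z,[(proj(C['w4'],S2W(p,(x,-.05,z+d)))-off).round(1) for d in (-.0015,.0015)], (proj(C['w2'],S2W(p,(x,-.05,z)))-proj(C['w2'],S2W(p,RPt))+(48,204)).round(1))
E
python3 fit3.py
```

```text
[ 0.53663668  0.0779475  -1.80963066]
[[ 0.4 -0.5]
 [-4.   1.5]
 [ 0.7  1.7]
 [ 1.3 -0.2]
 [-0.5  1.3]
 [-1.1 -0.2]
 [-0.7 -0.9]
 [-0.7 -0.3]
 [ 0.6 -0.3]]
round_pad [0.4762 0.0412 0.083 ]
square_pad [0.597  0.1147 0.083 ]
round_pointer [ 0.4632 -0.0122  0.075 ]
square_pointer [0.6505 0.1017 0.075 ]
stage [0.5366 0.0779 0.    ]
0.107 0.05 [array([404. , 221.7]), array([405.2, 223.3])] [ 82.2 194.4]
0.107 0.052 [array([404.8, 222.8]), array([406.1, 224.5])] [ 80.  195.3]
0.107 0.054 [array([405.7, 223.9]), array([406.9, 225.6])] [ 77.7 196.2]
0.107 0.056 [array([406.5, 225. ]), array([407.8, 226.8])] [ 75.4 197.1]
0.109 0.05 [array([407.1, 221.7]), array([408.3, 223.4])] [ 82.8 197.4]
0.109 0.052 [array([407.9, 222.8]), array([409.2, 224.5])] [ 80.5 198.3]
0.109 0.054 [array([408.7, 223.9]), array([410. , 225.6])] [ 78.3 199.2]
0.109 0.056 [array([409.6, 225.1]), array([410.9, 226.8])] [ 76.  200.2]
0.111 0.05 [array([410.1, 221.8]), array([411.4, 223.4])] [ 83.3 200.4]
0.111 0.052 [array([411. , 222.9]), array([412.3, 224.6])] [ 81.1 201.3]
0.111 0.054 [array([411.8, 224. ]), array([413.2, 225.7])] [ 78.8 202.3]
0.111 0.056 [array([412.7, 225.1]), array([414.1, 226.9])] [ 76.5 203.2]
```

The round mark works out at about 53.5 mm from two views (52.5–54.3), so the TCP should end near z = 0.070. I'll press partway first and check.

>>> carry_out(deltas=[-1,0,0,0.8,0,-1,0,0,0.7,0,-1,0,0,0.3,0,-1,0,0,0.2,0,-1,0,0,0.2,0,-1,0,0,0.2,0,-1,0,0,0.2,0,-1,0,0,0.1,0,-1,0,0,0,0,-1,0,0,0,0])

```text
clock: 7.53
position: [0.4767, 0.0406, 0.0744]
tool_rot: [3.142, -0.0, -1.794]
force: [-1.4, -3.8, 4.6]
grip_width: -0.0002
```

```bash
python3 look.py w5 round_pointer round_mark; python3 - <<'E'
from h import *
im=cv2.imread('pics/w5.png')[170:290,270:500]
cv2.imwrite('pics/w5z.png',cv2.resize(im,None,fx=3.4,fy=3.4,interpolation=cv2.INTER_CUBIC))
E
```

```text
7.5333 [0.47668649 0.04064444 0.07435292] [ 3.14156325e+00 -1.02742141e-04 -1.79410045e+00] [-1.42407165 -3.7521399   4.61544056]
round_pointer [([419.3, 249.6], 0.9)]
round_mark [([422.9, 241.9], 0.65)]
```

View pics/w5z.png

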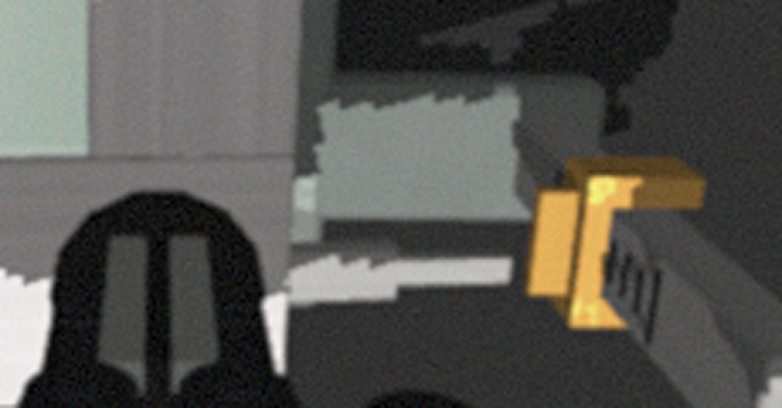

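```bash
cat > press.py <<'E'
from fit3 import *
import sys
# usage: press.py name which pu pv nu nv(nose end mid) left/bottom edge
n,w=sys.argv[1:3]; pu,pv,nu,nv=map(float,sys.argv[3:7])
c=pickle.load(open(n+'.pkl','rb'))
def P(rad,z): return S2W(p,(rad-.05,-.05,z) if w=='r' else (-.05,rad-.05,z))
def ptr(t): return P(.155*np.cos(t)+.0015*np.sin(t), .075-.155*np.sin(t)+.0015*np.cos(t))
# joint: tilt t, common pixel offset o (from rest-calibration), nose radius, z ; solve t from pixel both axes w/ 1 offset along pointer
q=least_squares(lambda a: proj(c,ptr(a[0]))+np.array(a[1:])-(pu,pv), [.1,0,0], loss='linear', x_scale=[.1,3,3]) if 0 else None
for t in np.arange(.06,.21,.01):
    e=proj(c,ptr(t))-(pu,pv)
    g=least_squares(lambda a: proj(c,P(a[0],a[1]))-e-(nu,nv),[.158,.05]).x
    print(round(t,2),'ptrz',round(.075-.155*np.sin(t),4),'err',e.round(1),'nose',g.round(4),'gap z',round(.075-.155*np.sin(t)-g[1],4))
E
python3 press.py w5 r 420.6 249.4 425.9 241.5
```

```text
0.06 ptrz 0.0657 err [1.  2.1] nose [0.1609 0.0573] gap z 0.0084
0.07 ptrz 0.0642 err [-0.1  0.8] nose [0.1608 0.0556] gap z 0.0086
0.08 ptrz 0.0626 err [-1.2 -0.5] nose [0.1608 0.0539] gap z 0.0088
0.09 ptrz 0.0611 err [-2.3 -1.8] nose [0.1607 0.0521] gap z 0.0089
0.1 ptrz 0.0595 err [-3.5 -3.1] nose [0.1606 0.0504] gap z 0.0091
0.11 ptrz 0.058 err [-4.6 -4.3] nose [0.1605 0.0487] gap z 0.0093
0.12 ptrz 0.0564 err [-5.7 -5.5] nose [0.1604 0.0469] gap z 0.0095
0.13 ptrz 0.0549 err [-6.9 -6.7] nose [0.1603 0.0452] gap z 0.0097
0.14 ptrz 0.0534 err [-8.1 -7.8] nose [0.1601 0.0435] gap z 0.0099
0.15 ptrz 0.0518 err [-9.2 -9. ] nose [0.16   0.0417] gap z 0.0101
0.16 ptrz 0.0503 err [-10.4 -10.1] nose [0.1598 0.04  ] gap z 0.0103
0.17 ptrz 0.0488 err [-11.6 -11.2] nose [0.1596 0.0383] gap z 0.0105
0.18 ptrz 0.0473 err [-12.8 -12.3] nose [0.1594 0.0365] gap z 0.0107
0.19 ptrz 0.0457 err [-14.  -13.4] nose [0.1591 0.0348] gap z 0.0109
0.2 ptrz 0.0442 err [-15.2 -14.4] nose [0.1589 0.0331] gap z 0.0111
```

The gap is about 8 mm. I'll go 4.5 mm further in small steps and look again.

>>> carry_out(deltas=[-1,0.05,0,0.15,0,-1,0.05,0,0.15,0,-1,0,0,0.1,0,-1,0,0,0.05,0,-1,0,0,0,0])

```text
clock: 8.1
position: [0.4769, 0.0406, 0.0699]
tool_rot: [-3.141, 0.001, -1.793]
force: [-0.6, -0.3, 6.9]
grip_width: -0.0002
```

```bash
python3 look.py w6 round_pointer round_mark; python3 - <<'E'
from h import *
im=cv2.imread('pics/w6.png')[170:290,270:500]
cv2.imwrite('pics/w6z.png',cv2.resize(im,None,fx=3.4,fy=3.4,interpolation=cv2.INTER_CUBIC))
im=save('side','s6')
cv2.imwrite('pics/s6z.png',cv2.resize(im[165:265,240:400,::-1],None,fx=5,fy=5,interpolation=cv2.INTER_CUBIC))
E
```

```text
8.1 [0.47686779 0.04056322 0.0699418 ] [-3.14100537e+00  9.56777230e-04 -1.79321303e+00] [-0.63596326 -0.34443394  6.85493043]
round_pointer [([417.0, 246.3], 0.61)]
round_mark [([425.6, 245.2], 0.91), ([49.0, 23.6], 0.23)]
```

View pics/w6z.png

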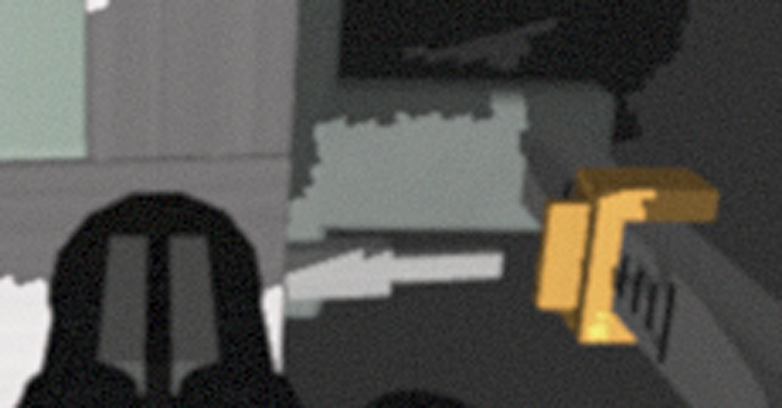

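View pics/s6z.png

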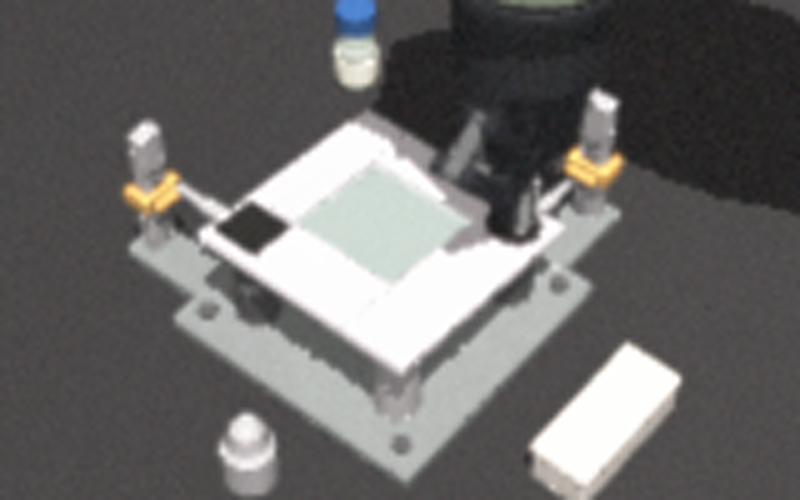

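```bash
python3 press.py w6 r 417.9 248.2 428.8 245.4 | sed -n 5,11p
```

```text
0.1 ptrz 0.0595 err [1.7 2.2] nose [0.1613 0.0574] gap z 0.0021
0.11 ptrz 0.058 err [0.6 0.9] nose [0.1613 0.0558] gap z 0.0022
0.12 ptrz 0.0564 err [-0.6 -0.3] nose [0.1611 0.0542] gap z 0.0023
0.13 ptrz 0.0549 err [-1.8 -1.6] nose [0.161  0.0526] gap z 0.0023
0.14 ptrz 0.0534 err [-3.  -2.8] nose [0.1609 0.051 ] gap z 0.0024
0.15 ptrz 0.0518 err [-4.3 -4. ] nose [0.1607 0.0494] gap z 0.0025
0.16 ptrz 0.0503 err [-5.5 -5.2] nose [0.1606 0.0478] gap z 0.0025
```

The pointer is about 1 mm above the mark: the picture says +2 mm and the geometry says about 0. I'll take a small trim and then hold.

>>> carry_out(deltas=[-1,0,0,0.04,0,-1,0,0,0,0,-1,0,0,0,0,-1,0,0,0,0,-1,0,0,0,0,-1,0,0,0,0,-1,0,0,0,0,-1,0,0,0,0,-1,0,0,0,0,-1,0,0,0,0,-1,0,0,0,0,-1,0,0,0,0,-1,0,0,0,0,-1,0,0,0,0,-1,0,0,0,0])

```text
clock: 9.55
position: [0.4769, 0.0406, 0.0697]
tool_rot: [-3.141, 0.001, -1.793]
force: [-0.8, -0.3, 5.5]
grip_width: -0.0001
```

```bash
python3 look.py w7 round_pointer round_mark; python3 - <<'E'
from h import *
im=cv2.imread('pics/w7.png')[210:280,370:470]
cv2.imwrite('pics/w7z.png',cv2.resize(im,None,fx=8,fy=8,interpolation=cv2.INTER_CUBIC))
E
```

```text
9.55 [0.47687931 0.04058141 0.0696558 ] [-3.14089496e+00  1.03360923e-03 -1.79320701e+00] [-0.83022352 -0.28793464  5.45611577]
round_pointer [([417.1, 247.9], 0.83)]
round_mark [([426.0, 241.4], 0.57)]
```

View pics/w7z.png

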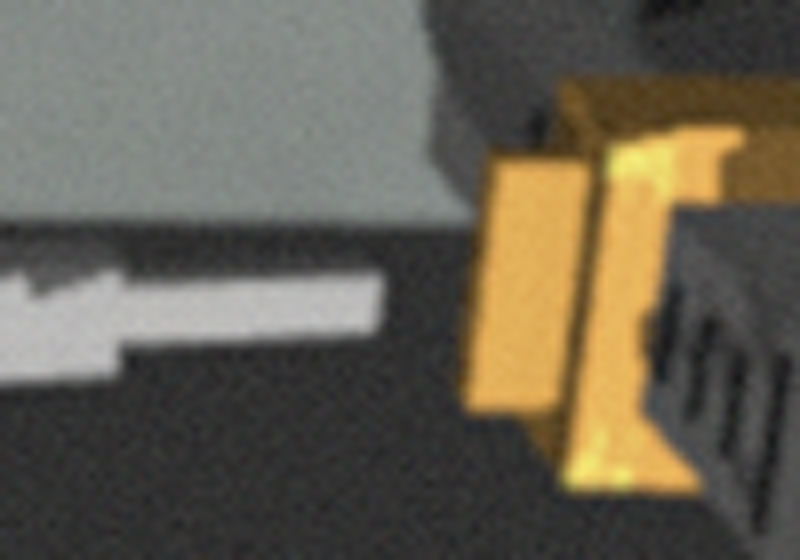

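```bash
python3 press.py w7 r 417.9 247.9 430.2 245.4 | sed -n 6,11p
```

```text
0.11 ptrz 0.058 err [0.7 1.6] nose [0.1619 0.0562] gap z 0.0018
0.12 ptrz 0.0564 err [-0.4  0.3] nose [0.1618 0.0546] gap z 0.0019
0.13 ptrz 0.0549 err [-1.6 -1. ] nose [0.1617 0.053 ] gap z 0.0019
0.14 ptrz 0.0534 err [-2.9 -2.2] nose [0.1615 0.0514] gap z 0.002
0.15 ptrz 0.0518 err [-4.1 -3.4] nose [0.1614 0.0498] gap z 0.0021
0.16 ptrz 0.0503 err [-5.3 -4.6] nose [0.1612 0.0482] gap z 0.0021
```

In this close-up the bright face is the nose's top, which puts the pointer about 2–3 mm above the mark. I'll trim 1.5 mm lower and hold again.

>>> carry_out(deltas=[-1,0,0,0.08,0,-1,0,0,0.07,0,-1,0,0,0,0,-1,0,0,0,0])

```text
clock: 10.03
position: [0.4769, 0.0406, 0.0681]
tool_rot: [-3.141, 0.001, -1.793]
force: [-1.9, 1.2, 7.2]
grip_width: 0.0001
```

```bash
python3 look.py w8 round_pointer round_mark; python3 - <<'E'
from h import *
im=cv2.imread('pics/w8.png')[210:280,370:470]
cv2.imwrite('pics/w8z.png',cv2.resize(im,None,fx=8,fy=8,interpolation=cv2.INTER_CUBIC))
E
```

```text
10.0333 [0.47692305 0.04062409 0.06812151] [-3.14088458e+00  1.06893980e-03 -1.79322592e+00] [-1.907618    1.24613974  7.21471542]
round_pointer [([417.1, 248.0], 0.7)]
round_mark [([427.8, 245.3], 0.55)]
```

View pics/w8z.png

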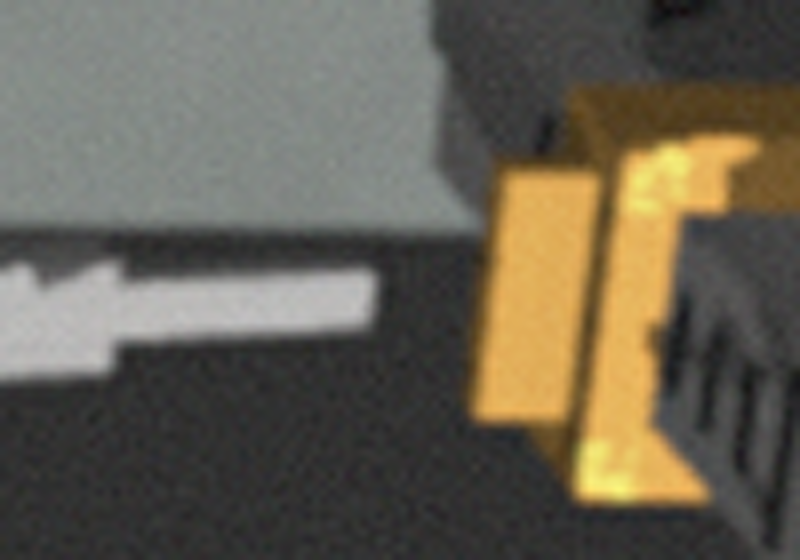

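```bash
python3 press.py w8 r 417 247.3 431.1 246.5 | sed -n 6,12p;python3 press.py w4 r 413.3 239 412.9 225 | sed -n 1,2p; python3 - <<'E'
from fit3 import *
c=pickle.load(open('w4.pkl','rb'))
off=proj(c,S2W(p,RPt))-(413.3,239)
g=least_squares(lambda a: proj(c,S2W(p,(a[0],-.05,a[1])))-off-(412.9,225),[.108,.05]).x
print(g)
E
```

```text
0.11 ptrz 0.058 err [2.7 3.5] nose [0.162  0.0583] gap z -0.0003
0.12 ptrz 0.0564 err [1.5 2.2] nose [0.162  0.0567] gap z -0.0003
0.13 ptrz 0.0549 err [0.2 0.9] nose [0.1618 0.0551] gap z -0.0002
0.14 ptrz 0.0534 err [-1.  -0.4] nose [0.1617 0.0536] gap z -0.0002
0.15 ptrz 0.0518 err [-2.2 -1.6] nose [0.1616 0.052 ] gap z -0.0002
0.16 ptrz 0.0503 err [-3.5 -2.8] nose [0.1614 0.0505] gap z -0.0002
0.17 ptrz 0.0488 err [-4.7 -4. ] nose [0.1612 0.0489] gap z -0.0001
0.06 ptrz 0.0657 err [-5.9 -6.5] nose [0.1613 0.0426] gap z 0.0231
0.07 ptrz 0.0642 err [-6.8 -7.5] nose [0.1613 0.0407] gap z 0.0235
[0.11117238 0.05428336]
```

The pointer is now level within about 1 mm. I'll hold it for over a second and then let it rise slowly.

>>> carry_out(deltas=[-1,0,0,0.02,0,-1,0,0,0,0,-1,0,0,0,0,-1,0,0,0,0,-1,0,0,0,0,-1,0,0,0,0,-1,0,0,0,0,-1,0,0,0,0,-1,0,0,0,0,-1,0,0,0,0,-1,0,0,0,0,-1,0,0,0,0,-1,0,0,0,0,-1,0,0,0,0])

```text
clock: 11.35
position: [0.4769, 0.0407, 0.068]
tool_rot: [-3.141, 0.001, -1.793]
force: [-1.1, 1.3, 6.1]
grip_width: -0.0003
```

>>> carry_out(deltas=[-1,0,0,-0.2,0,-1,0,0,-0.3,0,-1,0,0,-0.4,0,-1,0,0,-0.5,0,-1,0,0,-1,0,-1,0,0,-1.5,0,-1,0,0,0,0,-1,0,0,0,0])

```text
clock: 12.02
position: [0.477, 0.0399, 0.1076]
tool_rot: [-3.14, 0.001, -1.794]
force: [-0.1, -0.3, -1.3]
grip_width: 0.0
```

```bash
python3 look.py w9 round_pointer square_pad
```

```text
12.0167 [0.47698429 0.03994572 0.10762469] [-3.14003601e+00  7.72767457e-04 -1.79387464e+00] [-0.07998392 -0.2989964  -1.30237586]
round_pointer [([409.0, 234.5], 0.57)]
square_pad [([110.4, 42.2], 0.69)]
```

View pics/w9.png

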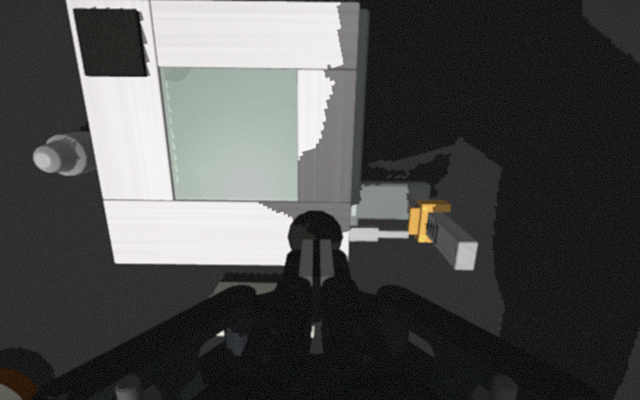

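The round corner is back up, with its pointer at (408,234) as before, and nothing has shifted. I'll go to the square pad, keeping above the plate, and turn a quarter.

>>> carry_out(deltas=[-1,-2.5,-2.5,0,0,-1,-2.5,-2.5,0,0,-1,-2.5,-2.5,0,0,-1,-2.5,-2.5,0,0,-1,0,0,0,-7,-1,0,0,0,-7,-1,0,0,0,-7,-1,0,0,0,-7,-1,0,0,0,-7,-1,0,0,0,-7,-1,0,0,0,-7,-1,0,0,0,-7,-1,0,0,0,-7,-1,0,0,0,-7,-1,0,0,0,-7,-1,0,0,0,-7,-1,0,0,0,-5,-1,0,0,0,0,-1,0,0,0,0])

```text
clock: 13.75
position: [0.5959, 0.115, 0.1061]
tool_rot: [3.142, 0.001, -0.244]
force: [0.3, 0.0, 0.1]
grip_width: -0.0004
```

```bash
python3 look.py w10 square_pointer square_mark square_pad; python3 - <<'E'
from h import *
im=cv2.imread('pics/w10.png')[170:290,270:500]
cv2.imwrite('pics/w10z.png',cv2.resize(im,None,fx=3.4,fy=3.4,interpolation=cv2.INTER_CUBIC))
E
```

```text
13.75 [0.59588973 0.11499843 0.10612358] [ 3.14152223e+00  1.05213043e-03 -2.43908338e-01] [0.3420452  0.00078904 0.08884449]
square_pointer [([410.8, 231.5], 0.55)]
square_mark [([414.7, 216.9], 0.81)]
square_pad [([316.7, 238.3], 0.97)]
```

View pics/w10.png

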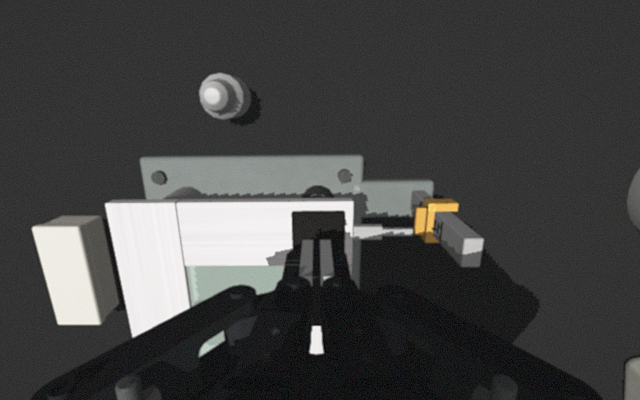

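View pics/w10z.png

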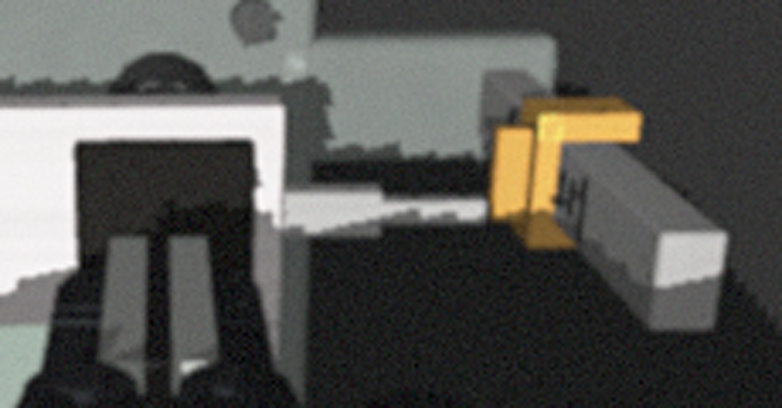

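```bash
python3 - <<'E'
from fit3 import *
c=pickle.load(open('w10.pkl','rb'))
print('padpix',proj(c,S2W(p,L['square_pad'])),'ptr',proj(c,S2W(p,SPt)))
print('pad',atz(c,(318.6,236.5),.083),'ptr',atz(c,(413.2,231.5),.0765))
off=proj(c,S2W(p,SPt))-(413.2,231.5)
g=least_squares(lambda a: proj(c,S2W(p,(-.05,a[0],a[1])))-off-(415.9,220.6),[.108,.05]).x
print(g)
E
```

```text
padpix [318.62677288 237.5167618 ] ptr [412.47347396 232.52509451]
pad [0.59718105 0.1153086  0.083     ] ptr [0.65099959 0.10222635 0.0765    ]
[0.11186668 0.05872209]
```

The square mark works out at about 57.5 mm, so the TCP should end near z = 0.071. I'll press to 0.0725 first.

>>> carry_out(deltas=[-1,0.1,0,1.0,0,-1,0,0,0.8,0,-1,0,0,0.4,0,-1,0,0,0.3,0,-1,0.03,0,0.2,0,-1,0.03,0,0.2,0,-1,0.02,0,0.2,0,-1,0.02,0,0.15,0,-1,0,0,0.1,0,-1,0,0,0,0,-1,0,0,0,0])

```text
clock: 14.87
position: [0.5981, 0.1148, 0.0733]
tool_rot: [-3.141, -0.0, -0.241]
force: [-2.7, 0.6, 5.8]
grip_width: 0.0003
```

```bash
python3 look.py w11 square_pointer square_mark; python3 - <<'E'
from h import *
im=cv2.imread('pics/w11.png')[205:275,370:470]
cv2.imwrite('pics/w11z.png',cv2.resize(im,None,fx=8,fy=8,interpolation=cv2.INTER_CUBIC))
E
```

```text
14.8667 [0.59814067 0.11482029 0.07333475] [-3.14142860e+00 -1.32553701e-04 -2.40535781e-01] [-2.71091786  0.61228978  5.77205062]
square_pointer [([414.1, 244.7], 0.63), ([216.2, 96.1], 0.59)]
square_mark [([427.7, 241.3], 0.67)]
```

View pics/w11z.png

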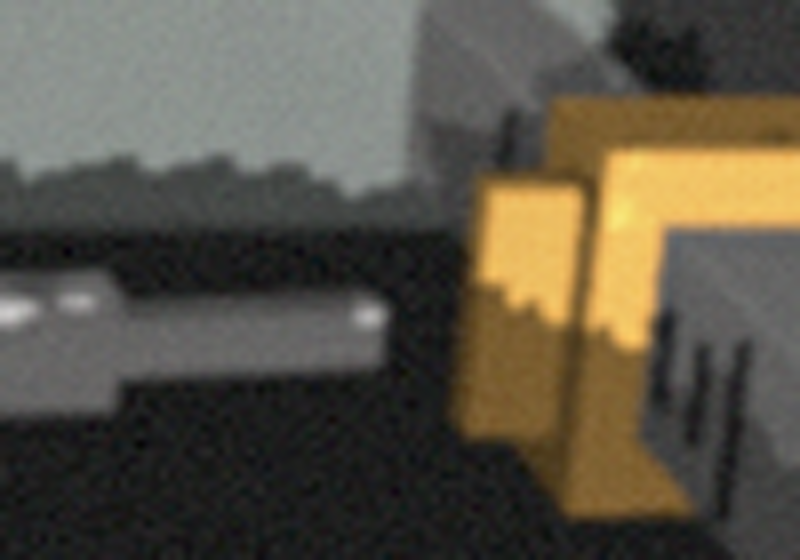

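```bash
python3 press.py w11 s 418.2 246.9 429.4 243.5 | sed -n 2,8p
```

```text
0.07 ptrz 0.0642 err [1.6 3. ] nose [0.162  0.0616] gap z 0.0026
0.08 ptrz 0.0626 err [0.5 1.7] nose [0.1619 0.06  ] gap z 0.0026
0.09 ptrz 0.0611 err [-0.7  0.4] nose [0.1619 0.0584] gap z 0.0027
0.1 ptrz 0.0595 err [-1.8 -0.8] nose [0.1618 0.0567] gap z 0.0028
0.11 ptrz 0.058 err [-2.9 -2.1] nose [0.1617 0.0551] gap z 0.0029
0.12 ptrz 0.0564 err [-4.1 -3.3] nose [0.1616 0.0535] gap z 0.0029
0.13 ptrz 0.0549 err [-5.2 -4.5] nose [0.1615 0.0519] gap z 0.003
```

>>> carry_out(deltas=[-1,0,0,0.1,0,-1,0,0,0.08,0,-1,0,0,0.05,0,-1,0,0,0,0,-1,0,0,0,0])

```text
clock: 15.43
position: [0.5982, 0.1148, 0.0712]
tool_rot: [-3.141, -0.0, -0.241]
force: [-3.1, 0.4, 5.7]
grip_width: 0.0003
```

```bash
python3 look.py w12 square_pointer square_mark; python3 - <<'E'
from h import *
im=cv2.imread('pics/w12.png')[205:275,370:470]
cv2.imwrite('pics/w12z.png',cv2.resize(im,None,fx=8,fy=8,interpolation=cv2.INTER_CUBIC))
E
```

```text
15.4333 [0.59817008 0.11483564 0.07115419] [-3.14137722e+00 -2.49041315e-04 -2.40567414e-01] [-3.05688127  0.42939678  5.72608487]
square_pointer [([426.1, 239.8], 0.68)]
square_mark [([427.2, 239.9], 0.93)]
```

View pics/w12z.png

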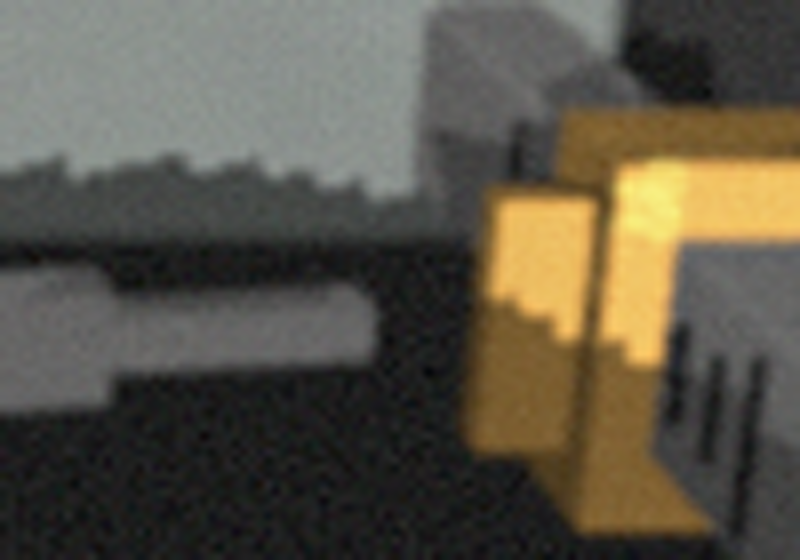

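```bash
python3 press.py w12 s 416.9 246 430.7 245 | sed -n 4,9p
```

```text
0.09 ptrz 0.0611 err [1.8 3.2] nose [0.1621 0.0614] gap z -0.0003
0.1 ptrz 0.0595 err [0.7 1.9] nose [0.1621 0.0598] gap z -0.0003
0.11 ptrz 0.058 err [-0.5  0.6] nose [0.162  0.0583] gap z -0.0003
0.12 ptrz 0.0564 err [-1.7 -0.6] nose [0.1619 0.0567] gap z -0.0003
0.13 ptrz 0.0549 err [-2.9 -1.8] nose [0.1618 0.0552] gap z -0.0003
0.14 ptrz 0.0534 err [-4. -3.] nose [0.1616 0.0536] gap z -0.0002
```

The pointer is about 1 mm above the mark. I'll trim 0.4 mm, hold for over a second, and release slowly.

>>> carry_out(deltas=[-1,0,0,0.04,0,-1,0,0,0,0,-1,0,0,0,0,-1,0,0,0,0,-1,0,0,0,0,-1,0,0,0,0,-1,0,0,0,0,-1,0,0,0,0,-1,0,0,0,0,-1,0,0,0,0,-1,0,0,0,0,-1,0,0,0,0,-1,0,0,0,0,-1,0,0,0,0,-1,0,0,0,0])

```text
clock: 16.83
position: [0.5982, 0.1148, 0.0708]
tool_rot: [-3.141, -0.0, -0.241]
force: [-2.1, 0.4, 6.6]
grip_width: 0.0001
```

```bash
python3 look.py w13 square_pointer square_mark; python3 - <<'E'
from h import *
im=cv2.imread('pics/w13.png')[205:275,370:470]
cv2.imwrite('pics/w13z.png',cv2.resize(im,None,fx=8,fy=8,interpolation=cv2.INTER_CUBIC))
im=save('side','s13')
cv2.imwrite('pics/s13z.png',cv2.resize(im[165:265,240:400,::-1],None,fx=5,fy=5,interpolation=cv2.INTER_CUBIC))
E
```

```text
16.8333 [0.59816943 0.11482167 0.07076627] [-3.14140536e+00 -2.45624271e-04 -2.40568739e-01] [-2.10944673  0.39234052  6.55025194]
square_pointer [([415.2, 245.1], 0.57)]
square_mark [([427.5, 242.1], 0.78), ([214.8, 95.4], 0.5)]
```

View pics/w13z.png

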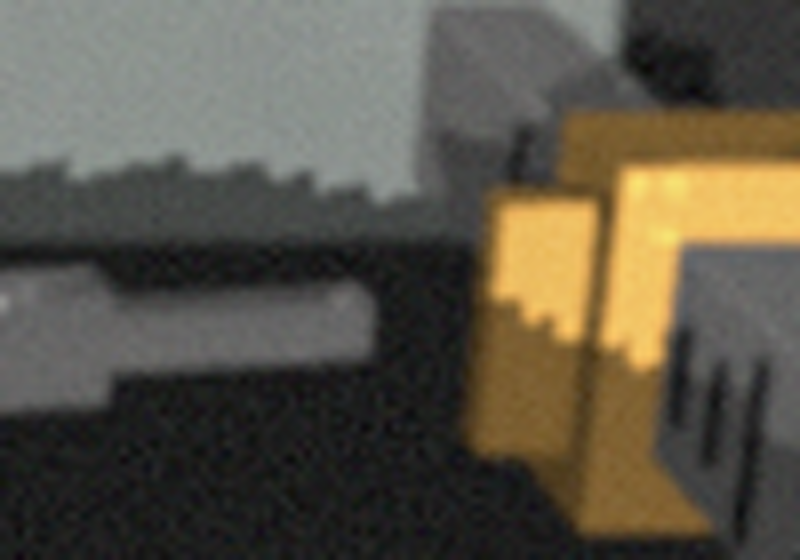

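View pics/s13z.png

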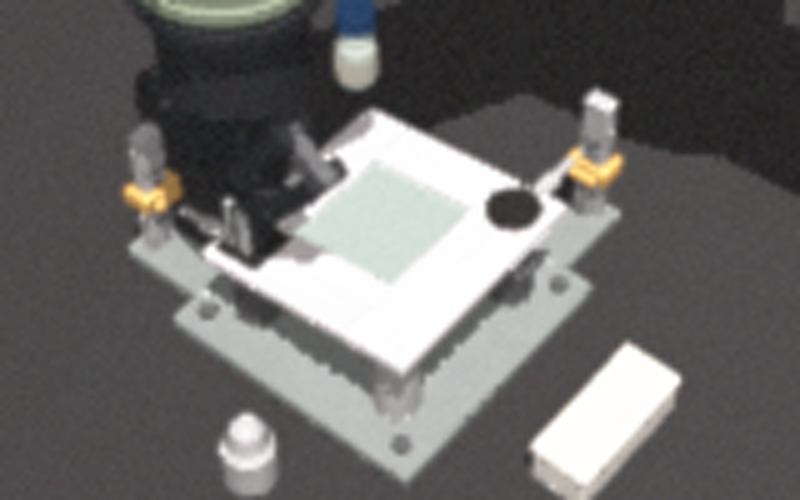

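```bash
python3 - <<'E'
from fit3 import *
c=calibration('side')
for w in 'rs':
  P=lambda rad,z:S2W(p,(rad-.05,-.05,z) if w=='r' else (-.05,rad-.05,z))
  z5=lambda X:((proj(c,X)-(240,165))*5).round(0)
  print(w,'rest',z5(P(.155,.075)),[ (t,z5(P(.155*np.cos(t),.075-.155*np.sin(t)))) for t in (.09,.11,.13,.15)],'nose',[(z,z5(P(.161,z))) for z in (.049,.053,.057,.061)])
E
python3 press.py w13 s 416.9 245.6 430.9 245.2 | sed -n 5,8p
python3 - <<'E'
import cv2
im=cv2.imread('pics/s13.png')[185:225,255:305]
im2=cv2.imread('pics/s6.png')[185:225,325:375]
import numpy as np
cv2.imwrite('pics/s13y.png',cv2.resize(np.hstack([im,im2]),None,fx=8,fy=8,interpolation=cv2.INTER_CUBIC))
E
```

```text
r rest [573. 158.] [(0.09, array([570., 175.])), (0.11, array([570., 179.])), (0.13, array([569., 183.])), (0.15, array([568., 187.]))] nose [(0.049, array([576., 183.])), (0.053, array([576., 178.])), (0.057, array([577., 173.])), (0.061, array([577., 168.]))]
s rest [177. 185.] [(0.09, array([180., 202.])), (0.11, array([181., 206.])), (0.13, array([182., 210.])), (0.15, array([183., 214.]))] nose [(0.049, array([173., 211.])), (0.053, array([173., 206.])), (0.057, array([172., 201.])), (0.061, array([171., 196.]))]
0.1 ptrz 0.0595 err [0.9 2.6] nose [0.1619 0.0606] gap z -0.0011
0.11 ptrz 0.058 err [-0.3  1.3] nose [0.1618 0.059 ] gap z -0.001
0.12 ptrz 0.0564 err [-1.5  0.1] nose [0.1617 0.0575] gap z -0.001
0.13 ptrz 0.0549 err [-2.6 -1.1] nose [0.1616 0.0559] gap z -0.001
```

View pics/s13y.png

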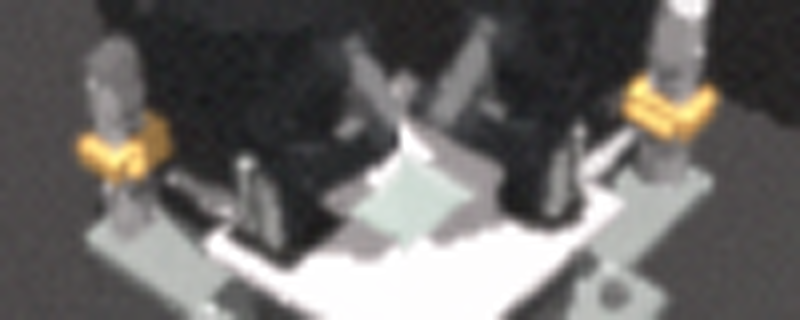

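The wrist view puts the pointer level within about 1 mm. The coarse side view hints it may be slightly low. I'll hold for another second 1 mm higher as insurance, then release and retreat upward.

>>> carry_out(deltas=[-1,0,0,-0.1,0,-1,0,0,0,0,-1,0,0,0,0,-1,0,0,0,0,-1,0,0,0,0,-1,0,0,0,0,-1,0,0,0,0,-1,0,0,0,0,-1,0,0,0,0,-1,0,0,0,0,-1,0,0,0,0,-1,0,0,0,0,-1,0,0,0,0])

```text
clock: 18.12
position: [0.5982, 0.1148, 0.0717]
tool_rot: [-3.141, -0.0, -0.241]
force: [-2.5, 1.1, 5.8]
grip_width: 0.0002
```

>>> carry_out(deltas=[-1,0,0,-0.2,0,-1,0,0,-0.3,0,-1,0,0,-0.4,0,-1,0,0,-0.5,0,-1,0,0,-1,0,-1,0,0,-2,0,-1,0,0,-3,0,-1,0,0,-3,0,-1,0,0,-3,0,-1,0,0,0,0,-1,0,0,0,0,-1,0,0,0,0])

```text
clock: 19.12
position: [0.598, 0.1145, 0.2056]
tool_rot: [3.141, -0.0, -0.241]
force: [0.7, 0.0, -0.0]
grip_width: -0.0
```

```bash
python3 look.py w14 ; python3 - <<'E'
from h import *
im=save('side','s14')
cv2.imwrite('pics/s14z.png',cv2.resize(np.hstack([im[165:265,240:400,::-1]]),None,fx=5,fy=5,interpolation=cv2.INTER_CUBIC))
E
```

```text
19.1167 [0.59795517 0.11451933 0.2055557 ] [ 3.14149040e+00 -1.72676466e-04 -2.40677238e-01] [ 0.65584403  0.02305678 -0.01877091]
```

View pics/s14z.png

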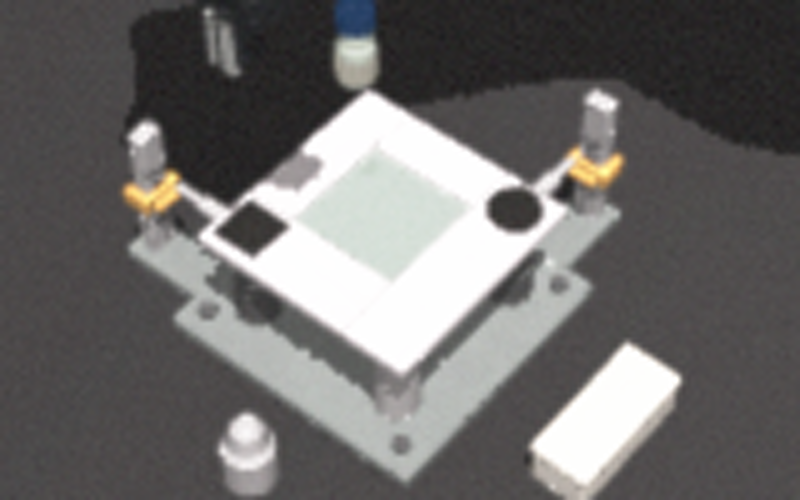

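View pics/w14.png

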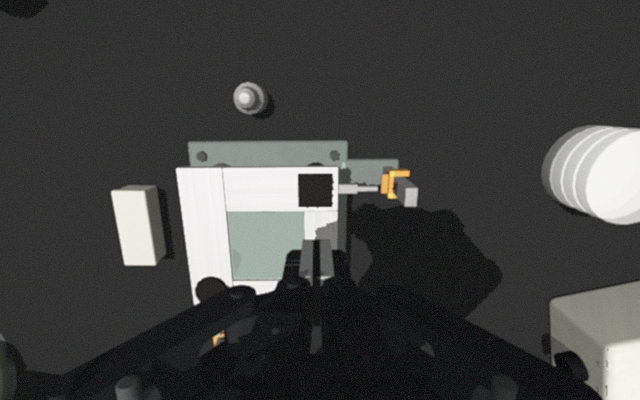

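```bash
python3 -c "
from h import *
print(job.job_done()); s=status.observe(); print(s['clock'],s['position'],s['force'])"
```

```text
the job is handed in; nothing more can be done
None
the job is handed in; nothing more can be done
```

I pressed the round-pad corner and then the square-pad corner down to their indexes with the shut fingertips, held each for over a second and let each spring back. I then retreated straight up to z = 0.206 m and handed the job in at about 19 s; it reported no verdict.

- **Round corner:** I first stopped about 3 mm high by the wrist picture and held there for 1.2 s. I then trimmed 1.5 mm lower and held about 1.3 s. There the wrist picture put the pointer about 1 mm above the mark, and the finger height put it between about 1 mm above and 2.6 mm below. The push was 6–7 N.
- **Square corner:** I held about 1.2 s with the pointer within about 1 mm of the mark by the wrist picture, then another second 1 mm higher at the fingertip as a margin. The push was about 6 N.
- **Disagreement:** the wrist picture and the finger height differed by up to about 3 mm. The coarse side view suggested the square pointer was several millimetres lower than the wrist view showed. I trusted the wrist view, so the 4 mm tolerance is likely but not certain.
- **Last checks:** the last pictures showed the plate level, with the stage, indexes, objective, slide box and near vial where they started. I did not check the rack vials, reagent bottle or screwdriver again, but the arm did not go near them after the start. The tool force read near zero.

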